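Seat a slat in the sawing jig and lock it with the toggle clamp

TASK

Get the long wooden slat in the sawing jig ready to cut: without picking anything up, push it with the fingertips back flat against the fence and along until its end meets the stop block. Then push the toggle clamp's upright handle over, past centre, until it snaps down into its locked position and the rubber foot holds the slat, and leave it locked with the slat still square in its corner. Leave the other things on the desk where they are.

Things in the scene. Friction and masses are not known exactly. Their poses are not given: they have to be found in the camera images.
- jig: Wooden sawing jig fixed to the desk: plywood board 18 mm thick with fence, stop block and toggle clamp. Origin on the desk under the board, below the fence's face. x points across the fence to the clamp (roughly away from the robot), y along the fence to the stop (robot's left), z up. Board: x = -80 to 130, y = -190 to 220 mm. The fence's face is the plane x = 0; fence 18 mm thick, 17 mm high.
- slat_home (a point): Point of the jig (x = -16, y = 10, z = 28 mm) where the slat's centre lies when fully home; its axes are the jig's. The slat then touches the fence (face at the jig's x = 0) with its far side and the stop with its left end. The stop's face is the plane y = 140 mm of the jig; the block spans x = -42 to 0, y = 140 to 162 mm and stands 20 mm above the board.
- slat_center (a point): Centre of the loose wooden slat, 32 mm wide (its x), 260 mm long (its y), 20 mm thick, about 95 g; it slides easily. It lies flat on the jig's board (board's top 18 mm, slat's top 38 mm above the desk), 5 to 15 mm off the fence, up to 2 deg askew and 25 to 60 mm short of the stop. Its axes are nearly the jig's.
- clamp_handle (a joint): Turn of the toggle clamp's handle (rad) about the jig's y. 0 = open, handle 75.5 deg above level, leaning away from the fence; grows as it is pushed over, away from it. Dead centre 1.15; locked stop 1.25, handle 4 deg above level, towards the jig's +x. Slight friction until the foot meets the slat (about 0.94), then about 4 N at the grip; springs back short of centre, snaps home past it.
- clamp_pivot (a point): Axis of the handle, fixed to the jig at x = 65, y = 60, z = 58 mm of the jig's frame.
- clamp_grip (a point): Point on the handle's centre line, 75 mm out from its axis; its axes turn with the handle and are the jig's when it is open. Around it a black vinyl grip, 18 mm wide (along the jig's y) and 12 mm thick, reaches from 43 to 122 mm out from the axis. Open, this point is at x = 84, y = 60, z = 131 mm of the jig's frame.
- clamp_tip: Sprung rubber foot of the clamp, 17 mm across, origin at the centre of its underside. Open, it is held up above the fence, 92 mm over the desk, facing the robot, on a short arm 17 mm wide that stands 55 mm above its own axis (jig x = 28, z = 52 mm), in front of the handle. As the handle goes over, the arm swings down across the fence and the foot lands on the slat at x = -16, y = 60 mm of the jig.
- offcut: Bystander: short piece of slat, 32 x 75 x 20 mm, lying on the desk.
- pots: Bystander: two clay pots, one in the other, 124 mm across, 138 mm high; origin under the centre.
- sprayer: Bystander: white plastic spray bottle, 76 mm across, 207 mm high; origin under the centre.
- bowl: Bystander: small white ceramic bowl, 104 mm across, 42 mm high; origin under the centre.
- trowel: Bystander: plastic hand trowel, 310 mm long, lying along its x; origin at the neck.
- saw: Bystander: small back saw lying flat, 400 mm long; origin where handle and blade meet.
- trysquare: Bystander: try square with a 120 mm wooden stock and a 190 mm steel blade, lying flat.

How it is judged:
On the way:
1. the slat is seated against fence and stop while the clamp is still open (x of slat_center in the frame of jig above -0.019 m and y of slat_center in the frame of jig above 0.007 m and angle between the y axis of slat_center and the y axis of jig, either way round below 0.025 rad and value of joint clamp_handle below 0.9 rad), for 0.2 s.
At the end, for the whole second after the job is handed in: The handle rests in its locked position (joint above 1.21 rad), the rubber foot presses on the slat with more than 8 N, and the slat lies flat with its centre within 3 mm of its home against the fence and the stop and within 0.025 rad of the fence's line (value of joint clamp_handle above 1.21 rad and contact force between clamp_tip and anything else above 8 N and x of slat_center in the frame of jig between -0.019 and -0.013 m and y of slat_center in the frame of jig between 0.007 and 0.013 m and z of slat_center in the frame of jig below 0.031 m and angle between the y axis of slat_center and the y axis of jig, either way round below 0.025 rad); the robot touches nothing.
It fails at once if the slat is lifted off the jig (z of slat_center in the frame of jig above 0.038 m).
It fails at once if another thing on the desk is moved by more than 30 mm (distance of any of offcut, pots, sprayer, bowl, trowel, saw, trysquare from where it was at the start of the episode above 0.03 m).
It also fails if it takes over 54 s, if anything falls off the work surface, if the arm or the gripper's body presses on something with over 40 N, if the wrist force passes 120 N, or if a joint passes its speed limit or range.

ROBOT

A 6-joint arm with a two-finger parallel gripper is mounted at the origin on the work surface. World frame = base frame: x ahead of the robot, y to its left, z up, the work surface at z = 0. Lengths are in m, angles in rad, forces in N, time in s.
With the tool pointing down it reaches from about 0.35 to 0.775 m from the base axis. Payload 7.3 kg.
Tool frame: the origin (TCP) lies at the very end of the fingers, on their centre line; the grasp point (between the pads) lies 19 mm behind it; z points along the fingers, y is the direction in which the jaws open and shut (so a half turn about z gives the same grasp; the last joint's range is limited). The gripper opens to 92 mm and grips with 3 to 60 N. Pads are 19 mm wide; open, the fingers measure 130 mm over their backs; the gripper's body (75 mm by 190 mm) begins 47 mm behind the grasp point.
Start: joints at [-1.276, 0.342, 1.524, -0, 1.275, -0.146], TCP at [0.224, -0.475, 0.204] pointing down, gripper open.
Joint ranges: [-2.53, 2.53], [-0.77, 2.02], [0.04, 2.7], [-1, 4.14], [0.28, 2.66], [-3.11, 3.11]. Speed limits (rad/s): [2.57, 2.57, 3.14, 3.14, 3.14, 3.14].

INTERFACE

Orientations are given as [roll, pitch, yaw] about the fixed x, y, z axes, in that order (R = Rz(yaw) Ry(pitch) Rx(roll)).
In Python, from cell import robot gives the robot as it stands.
- The arm moves only by the tool apply_moves, never from a script. Its argument "plan" is a list of rows, each an object of numbers: "tx", "ty", "tz": the shift along the tool's x, y, z in m; "yaw": the turn about the tool's z in rad; "grip": the opening, from -1 (shut) to 1 (fully open), so that 0 is half open. In form: [{"tx": .., "ty": .., "tz": .., "yaw": .., "grip": ..}, ...]. A call has 1 to 8 rows; each row is the pose to reach, as a shift and turn from the pose commanded when the call began, along the tool's axes at that moment; what a row does not reach only later rows make up. A row lasts 1/8 s, in which the tool goes at most 62.5 mm and 10.7 degrees, less where a joint would pass 70% of its speed; a pose out of reach is approached as far as the arm can. A call with a gripper value outside its range is refused whole. The fingers move at their own pace and stop on an object; "force" is the grip in N (left out, the last holds). Time passes only in rows, so rows that repeat a pose let the fingers close. It gives the time, the measured TCP pose, the force and the opening at its end, in the units of the state.
- robot.observe(): the state, without advancing time (a new reading comes with each control period).
- robot.read_camera(name): name is "side" or "top" or "wrist"; returns (picture, depth): 400x640x3 uint8, red, green, blue; 400x640 float32, m along the optical axis (not along the pixel's ray), 0 where there is no reading.
- robot.get_calibration(name): a dict with "camera_matrix" (3x3 intrinsics, pixels), "R" (3x3) and "t" (3): a world point X has camera coordinates R X + t. Camera axes: x right, y down, z forward; pixel columns grow to the right and rows downward; lengths in m; the calibration is good to about 2 mm. A picture is of the moment at which its call begins: read the wrist's pose just before it. get_calibration takes no time and is no camera call; for the wrist camera it gives the pose at the moment of the call.
- robot.hand_in(): hands the job in, once; it reports no verdict.
Trained networks look in the newest picture that a camera, given by its name, has taken for a name from the list of things; names that differ only in an ending like _2 or _b are one class to them, and where a whole thing is asked for, a point or a joint stands for the part that bears it (a point fixed in the world has none). Each returns a list of dicts, best first, with "confidence" (0 to 1); they miss things now and then, are a little off and sometimes report something else, mostly with a low value. They report only what shows in the picture. A call takes as long as a camera call.
- robot.outline_of(label, camera): "region" (400x640 bool, what is visible of it) and "pixel" ([row, column] in pixels, amid what is visible of it).
- robot.tip_of(label, camera): "pixel" ([row, column] in pixels: a listed point, or the origin of a listed thing).
The state is a dict: "time": time; "qpos": joint angles; "qvel": joint speeds; "joint_efforts": joint torques, N m; "tool_pos": TCP position; "tool_rot": TCP orientation; "contact_force": force on the tool from outside, world axes, zero at the start; "torque": the same for the moment, N m; "opening": finger opening in m.
Only numpy, scipy, OpenCV 4.12 (cv2) and the standard library are available. Lean on these libraries where they do the work, as an engineer would, in place of code of your own. Each camera call takes 0.05 s, during which the arm holds its last target.

## Working session

There is one attempt and no reset: what is moved stays moved. The work goes in short steps, Python scripts to look and compute and a tool call to move; the robot and the scene stay as the last step left them, time stands still between calls to the robot, and variables do not carry over. Pictures are saved under pics/ and viewed, and the job is handed in when it is done.

Besides the shell and the picture viewer there is one more tool, called as name([rows], argument=value, ...), one row to a line, values as JSON. apply_moves: Moves the arm, as the interface text tells. Its arguments: {"type":"object","properties":{"plan":{"type":"array","items":{"type":"object","properties":{"tx":{"type":"number"},"ty":{"type":"number"},"tz":{"type":"number"},"yaw":{"type":"number"},"grip":{"type":"number"}}}},"force":{"type":"number"}},"required":["plan"]}

```bash
mkdir -p pics; ls; python3 - <<'E'
from cell import robot
import cv2
o=robot.observe(); print(o)
for n in ["top","side","wrist"]:
    p,d=robot.read_camera(n); cv2.imwrite(f"pics/a_{n}.png",p[:,:,::-1])
    c=robot.get_calibration(n); print(n,c)
    import numpy as np; np.savez(f"a_{n}.npz",p=p,d=d,K=c["camera_matrix"],R=c["R"],t=c["t"])
for cam in ["top","side"]:
  for l in ["jig","slat_home","slat_center","clamp_pivot","clamp_grip","clamp_tip"]:
    print(cam,l,[(r["pixel"],round(r["confidence"],2)) for r in robot.tip_of(l,cam)][:2])
E
```

```text
pics
{'time': 0.0, 'qpos': array([-1.27598898e+00,  3.42715250e-01,  1.52503510e+00, -4.21420565e-05,
        1.27539791e+00, -1.45974981e-01]), 'qvel': array([-1.47696468e-03,  5.41919954e-04, -3.55400924e-05, -1.89015265e-03,
        1.56723683e-03, -1.16873705e-03]), 'joint_efforts': array([-1.11443722e-03, -4.31248212e+01, -2.44212538e+01,  7.17292889e-02,
        5.61598269e-02, -1.34935053e-04]), 'tool_pos': array([ 0.22387643, -0.47437306,  0.20374256]), 'tool_rot': array([-3.14004773e+00, -1.86404386e-04,  4.40794485e-01]), 'contact_force': array([ 0.44990497,  0.16545213, -0.42003943]), 'torque': array([ 0.02107742, -0.00474382, -0.00780919]), 'opening': 0.09169824004180796}
top {'camera_matrix': array([[485.11836913,   0.        , 320.59238777],
       [  0.        , 485.11836913, 197.99187484],
       [  0.        ,   0.        ,   1.        ]]), 'R': array([[-0.02146204, -0.99972393,  0.0095625 ],
       [-0.98996829,  0.01991464, -0.13987917],
       [ 0.13965012, -0.01246867, -0.9901224 ]]), 't': array([-0.01477957,  0.5556086 ,  1.40801269])}
side {'camera_matrix': arr
[... 510 characters left out ...]
   ,   1.        ]]), 'R': array([[ 0.42567667, -0.90487475, -0.00102386],
       [-0.86093825, -0.40535558,  0.30736328],
       [-0.2785403 , -0.1299559 , -0.9515917 ]]), 't': array([-0.52457554, -0.03827759,  0.39219414])}
top jig [([207.4, 311.0], 0.66), ([212.0, 307.3], 0.19)]
top slat_home [([211.5, 302.8], 0.83)]
top slat_center [([218.8, 324.0], 0.9)]
top clamp_pivot [([185.4, 294.7], 0.89)]
top clamp_grip [([173.2, 287.8], 0.51)]
top clamp_tip []
side jig [([232.8, 313.2], 0.93), ([225.4, 325.9], 0.66)]
side slat_home [([231.5, 317.4], 0.88)]
side slat_center [([225.3, 323.4], 0.74)]
side clamp_pivot [([223.2, 291.6], 0.64)]
side clamp_grip [([204.0, 285.2], 0.69)]
side clamp_tip []
```

View pics/a_top.png

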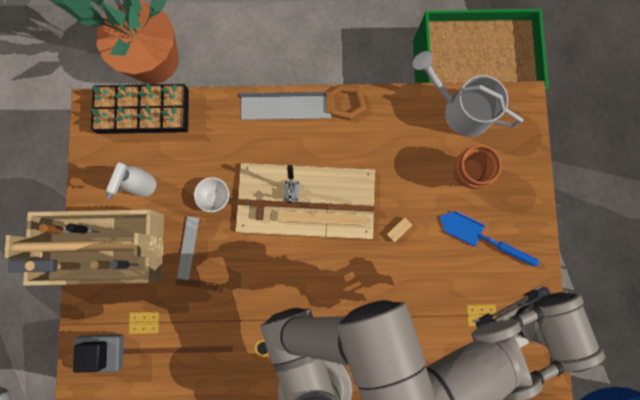

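View pics/a_side.png

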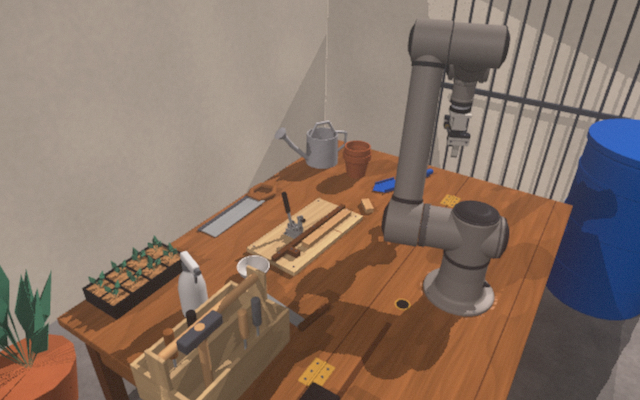

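```bash
python3 - <<'E'
import numpy as np,cv2
for n,(r0,r1,c0,c1) in {"top":(130,270,210,430),"side":(140,300,220,420)}.items():
    z=np.load(f"a_{n}.npz"); p=z["p"][r0:r1,c0:c1,::-1]
    s=min(800/p.shape[1],600/p.shape[0]); print(n,s)
    cv2.imwrite(f"pics/az_{n}.png",cv2.resize(p,None,fx=s,fy=s,interpolation=cv2.INTER_CUBIC))
E
```

```text
top 3.6363636363636362
side 3.75
```

View pics/az_top.png

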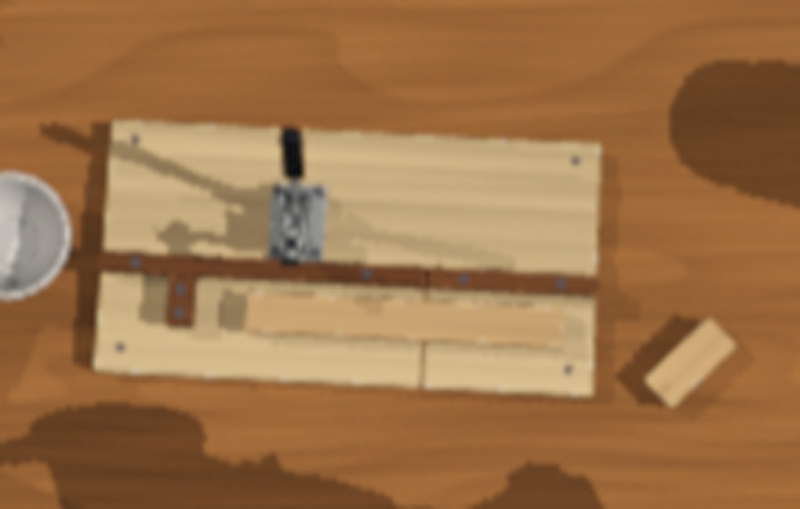

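View pics/az_side.png

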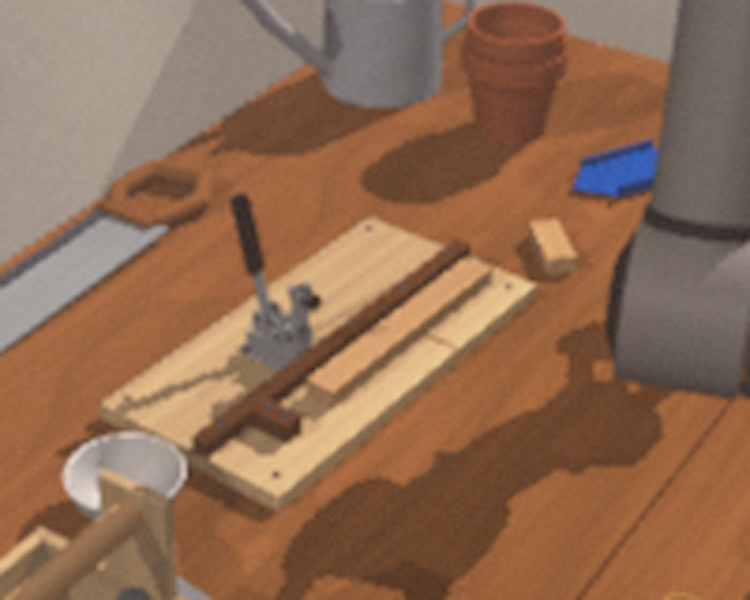

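```bash
cat > h.py <<'E'
import numpy as np
def back(K,R,t,uv,z):
    r=R.T@np.linalg.solve(K,[uv[0],uv[1],1.]); c=-R.T@t
    return c+r*(z-c[2])/r[2]
E
python3 - <<'E'
from h import *
z=np.load("a_top.npz");K,R,t=z["K"],z["R"],z["t"];s=800/220
un=lambda u:((u[0]+.5)/s-.5+210,(u[1]+.5)/s-.5+130)
W=np.array([back(K,R,t,un(u),.018)[:2] for u in [(112,121),(601,146),(593,396),(95,372)]])
J=np.array([(.13,.22),(.13,-.19),(-.08,-.19),(-.08,.22)])
print(W, [np.linalg.norm(W[i]-W[(i+1)%4]) for i in range(4)])
jc=J.mean(0);wc=W.mean(0)
a=sum((J[i]-jc)[0]*(W[i]-wc)[1]-(J[i]-jc)[1]*(W[i]-wc)[0] for i in range(4));b=np.sum((J-jc)*(W-wc))
th=np.arctan2(a,b);Rj=np.array([[np.cos(th),-np.sin(th)],[np.sin(th),np.cos(th)]]);o=wc-Rj@jc
print("jig",o,th); print("res mm",(W-(J@Rj.T+o))*1e3)
np.savez("jig.npz",o=o,th=th,Rj=Rj)
for u in [(249,290),(566,312),(561,347),(245,330)]:
    print("slat top corner in jig",Rj.T@(back(K,R,t,un(u),.038)[:2]-o)*1e3)
for u in [(181,289),(192,277),(193,325)]: print("stop",Rj.T@(back(K,R,t,un(u),.038)[:2]-o)*1e3)
for n,px in [("top",(294.7,185.4)),("side",(291.6,223.2))]:
    zz=np.load(f"a_{n}.npz"); print("pivot",n,Rj.T@(back(zz["K"],zz["R"],zz["t"],px,.058)[:2]-o)*1e3)
    px={"top":(287.8,173.2),"side":(285.2,204.)}[n]; print("grip",n,Rj.T@(back(zz["K"],zz["R"],zz["t"],px,.131)[:2]-o)*1e3)
zz=z["d"]; 
E
```

```text
[[ 0.67123139  0.21578727]
 [ 0.64183449 -0.19440767]
 [ 0.43241831 -0.18002596]
 [ 0.46070226  0.22941305]] [np.float64(0.4112469621241164), np.float64(0.20990942887844538), np.float64(0.4104147662655238), np.float64(0.2109696101748731)]
jig [0.52556535 0.0044639 ] -0.06949668765849962
res mm [[ 0.7028856   0.88173051]
 [-0.22330872 -0.30291427]
 [-0.14640857 -0.50376462]
 [-0.33316831 -0.07505162]]
slat top corner in jig [-8.56923643 95.83822072]
slat top corner in jig [ -13.91832788 -163.89902811]
slat top corner in jig [ -42.77513395 -160.83104538]
slat top corner in jig [-41.48496169  97.11492408]
stop [-10.47665282 151.35565761]
stop [ -0.17130837 143.02560398]
stop [-39.47462938 139.6601484 ]
pivot top [62.74599619 49.56647686]
grip top [84.40724495 67.01778724]
pivot side [61.69877875 56.20142697]
grip side [85.42560361 60.43727109]
```

```bash
cat >> h.py <<'E'
from scipy.spatial.transform import Rotation as Ro
_j=np.load("jig.npz"); o=_j["o"]; th=float(_j["th"]); Rj=_j["Rj"]
def w(x,y,z): return np.r_[Rj@[x,y]+o,z]
def tojig(p): return np.r_[Rj.T@(np.array(p)[:2]-o),p[2]]
def delta(pos,rot,tgt,yaw=th):
    "tool-axis shift & yaw from pose to jig target (m)"
    R=Ro.from_euler("xyz",rot).as_matrix()
    d=R.T@(w(*tgt)-pos); return np.round(d,4), round(rot[2]-yaw,4)
E
python3 - <<'E'
from h import *; from cell import robot
s=robot.observe()
print(w(-.064,-.06,.2),delta(s["tool_pos"],s["tool_rot"],(-.064,-.06,.2)))
E
```

```text
[ 0.4575534  -0.05094706  0.2       ] (array([ 0.3921, -0.2837,  0.0044]), np.float64(0.5103))
```

apply_moves([
  {"tx": 0.049, "ty": -0.035, "tz": 0, "yaw": 0.1, "grip": 1},
  {"tx": 0.098, "ty": -0.071, "tz": 0, "yaw": 0.2, "grip": 1},
  {"tx": 0.147, "ty": -0.106, "tz": 0, "yaw": 0.3, "grip": 1},
  {"tx": 0.196, "ty": -0.142, "tz": 0, "yaw": 0.4, "grip": 1},
  {"tx": 0.245, "ty": -0.177, "tz": 0, "yaw": 0.51, "grip": 1},
  {"tx": 0.294, "ty": -0.213, "tz": 0, "yaw": 0.51, "grip": 1},
  {"tx": 0.343, "ty": -0.248, "tz": 0, "yaw": 0.51, "grip": 1},
  {"tx": 0.392, "ty": -0.284, "tz": 0.004, "yaw": 0.51, "grip": 1},
])

```text
time: 1.75
tool_pos: [0.4584, -0.049, 0.2009]
tool_rot: [3.141, -0.002, -0.069]
contact_force: [0.4, -0.5, 1.1]
opening: 0.0918
```

```bash
python3 - <<'E'
from h import *; from cell import robot
import cv2
s=robot.observe()
print(tojig(s["tool_pos"]),s["tool_rot"],s["contact_force"],s["time"],s["opening"])
c=robot.get_calibration("wrist");p,d=robot.read_camera("wrist");cv2.imwrite("pics/b_wrist.png",p[:,:,::-1])
np.savez("b_wrist.npz",p=p,d=d,K=c["camera_matrix"],R=c["R"],t=c["t"])
s=robot.observe()
print(tojig(s["tool_pos"]),delta(s["tool_pos"],s["tool_rot"],(-.064,-.06,.026)))
E
```

```text
[-0.06324185 -0.05799085  0.20089749] [ 3.14102052e+00 -1.67523384e-03 -6.92806671e-02] [ 0.39429239 -0.4857028   1.08907967] 1.75 0.09177702246742109
[-0.06166982 -0.05155319  0.20028202] (array([-0.0028,  0.0091,  0.1742]), np.float64(0.0043))
```

View pics/b_wrist.png

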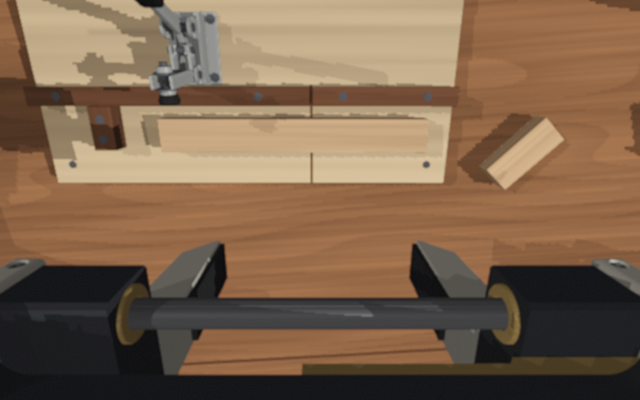

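apply_moves([
  {"tx": -0.002, "ty": 0.003, "tz": 0.05, "yaw": 0.0, "grip": 1},
  {"tx": -0.002, "ty": 0.006, "tz": 0.1, "yaw": 0.0, "grip": 1},
  {"tx": -0.002, "ty": 0.008, "tz": 0.15, "yaw": 0.0, "grip": 1},
  {"tx": -0.002, "ty": 0.008, "tz": 0.174, "yaw": 0.0, "grip": 1},
  {"tx": -0.002, "ty": 0.008, "tz": 0.174, "yaw": 0.0, "grip": 1},
  {"tx": -0.002, "ty": 0.008, "tz": 0.174, "yaw": 0.0, "grip": 1},
])

```text
time: 2.55
tool_pos: [0.4557, -0.0589, 0.0274]
tool_rot: [3.141, -0.002, -0.069]
contact_force: [-0.3, -0.2, 0.1]
opening: 0.0919
```

```bash
cat > look.py <<'E'
from h import *; from cell import robot
import cv2,sys
tag=sys.argv[1]; cams=sys.argv[2:]
for n in cams:
    p,d=robot.read_camera(n);c=robot.get_calibration(n)
    np.savez(f"{tag}_{n}.npz",p=p,d=d,K=c["camera_matrix"],R=c["R"],t=c["t"])
    q=p
    if n!="wrist":
        r0,r1,c0,c1={"top":(130,270,210,430),"side":(140,300,220,420)}[n]; q=cv2.resize(p[r0:r1,c0:c1],None,fx=3.6363636,fy=3.6363636,interpolation=cv2.INTER_CUBIC)
    cv2.imwrite(f"pics/{tag}_{n}.png",q[:,:,::-1])
s=robot.observe()
print("t",s["time"],"jig mm",tojig(s["tool_pos"]).round(4),"rot",s["tool_rot"].round(4),"F",s["contact_force"].round(2),s["opening"])
E
python3 look.py c wrist
```

```text
t 2.6 jig mm [-0.0651 -0.0681  0.0277] rot [ 3.1409e+00 -2.5000e-03 -6.9200e-02] F [0.19 0.22 0.64] 0.09179798662615102
```

View pics/c_wrist.png

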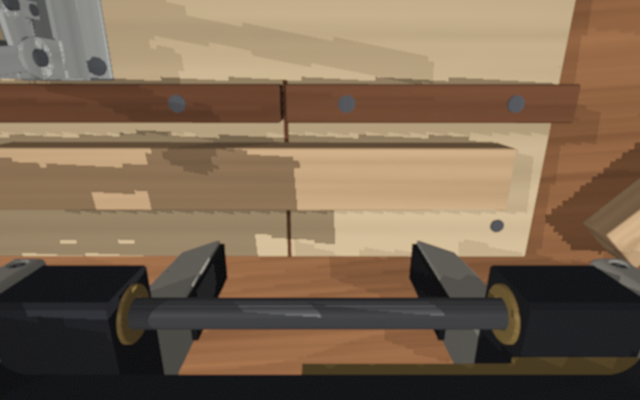

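apply_moves([
  {"tx": 0.006, "ty": 0, "tz": 0, "yaw": 0, "grip": 1},
  {"tx": 0.01, "ty": 0, "tz": 0, "yaw": 0, "grip": 1},
  {"tx": 0.013, "ty": 0, "tz": 0, "yaw": 0, "grip": 1},
  {"tx": 0.016, "ty": 0, "tz": 0, "yaw": 0, "grip": 1},
  {"tx": 0.019, "ty": 0, "tz": 0, "yaw": 0, "grip": 1},
  {"tx": 0.021, "ty": 0, "tz": 0, "yaw": 0, "grip": 1},
  {"tx": 0.023, "ty": 0, "tz": 0, "yaw": 0, "grip": 1},
  {"tx": 0.023, "ty": 0, "tz": 0, "yaw": 0, "grip": 1},
])

```text
time: 3.6
tool_pos: [0.4779, -0.0602, 0.0264]
tool_rot: [3.142, -0.0, -0.069]
contact_force: [-0.1, 0.8, -0.0]
opening: 0.0921
```

```bash
python3 look.py d wrist
```

```text
t 3.65 jig mm [-0.0432 -0.0678  0.0264] rot [ 3.1415e+00  1.0000e-04 -6.9200e-02] F [-0.08  0.1  -0.36] 0.09193697225286543
```

View pics/d_wrist.png

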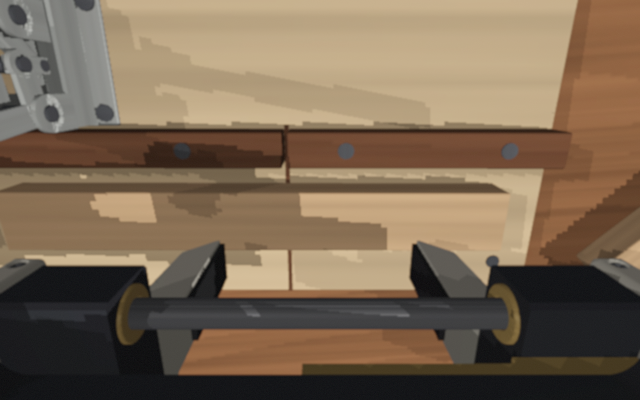

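```bash
python3 - <<'E'
from h import *
z=np.load("d_wrist.npz");K,R,t=z["K"],z["R"],z["t"]
f=lambda u,zz:tojig(back(K,R,t,u,zz)).round(4)
print("near edge",f((250,250),.038),f((380,250),.038)," far edge",f((250,192),.038),f((480,192),.038))
print("fence front top",f((200,168),.035),f((500,168),.035))
print("right end",f((508,220),.038))
E
```

```text
near edge [-0.043  -0.0323  0.038 ] [-0.043  -0.1008  0.038 ]  far edge [-0.011  -0.0342  0.038 ] [-0.0111 -0.149   0.038 ]
fence front top [ 0.0005 -0.0094  0.035 ] [ 0.0004 -0.1586  0.035 ]
right end [-0.0261 -0.1655  0.038 ]
```

```bash
python3 - <<'E'
from h import *
z=np.load("d_wrist.npz");K,R,t,d=z["K"],z["R"],z["t"],z["d"]
for u in [(222,246),(221,260),(215,250),(223,275),(415,246),(416,260),(190,262),(180,300),(170,330)]:
    dd=d[u[1],u[0]]; X=R.T@(np.linalg.solve(K,[u[0],u[1],1.])*dd-t); print(u,round(float(dd),4),tojig(X).round(4))
E
```

```text
(222, 246) 0.1697 [-0.0337 -0.022   0.0525]
(221, 260) 0.1683 [-0.0394 -0.0219  0.0558]
(215, 250) 0.1648 [-0.0333 -0.0201  0.0576]
(223, 275) 0.1719 [-0.0481 -0.0219  0.0548]
(415, 246) 0.1697 [-0.0338 -0.1147  0.0525]
(416, 260) 0.1644 [-0.0377 -0.1137  0.0593]
(190, 262) 0.1518 [-0.0324 -0.0131  0.0709]
(180, 300) 0.0899 [-0.0119 -0.033   0.1293]
(170, 330) 0.1155 [-0.0361 -0.0197  0.1102]
```

```bash
python3 - <<'E'
from h import *
z=np.load("d_wrist.npz");K,R,t,d=z["K"],z["R"],z["t"],z["d"]
for X in [(-.0337,-.022,.0264),(-.0337,-.022,.038),(-.0337,-.022,.0525),(-.0432,-.022,.0264),(-.0432,-.022,.0525)]:
    c=R@w(*X)+t; p=K@c; print(X,(p[:2]/p[2]).round(1),c[2].round(4))
print("cam",tojig(-R.T@t))
for r in range(225,262,3): print(r,d[r,216:228].round(3), )
c=np.load("c_wrist.npz");print(c["d"][236:262:3,216:228].round(3))
E
```

```text
(-0.0337, -0.022, 0.0264) [234.2 225.3] 0.1945
(-0.0337, -0.022, 0.038) [229.2 233.8] 0.1835
(-0.0337, -0.022, 0.0525) [222. 246.] 0.1697
(-0.0432, -0.022, 0.0264) [235.4 241. ] 0.1975
(-0.0432, -0.022, 0.0525) [223.6 263.7] 0.1726
cam [ 0.04045352 -0.06809913  0.20687243]
225 [0.182 0.181 0.182 0.181 0.182 0.181 0.182 0.182 0.182 0.182 0.183 0.182]
228 [0.182 0.184 0.182 0.182 0.182 0.182 0.183 0.182 0.183 0.182 0.182 0.183]
231 [0.183 0.182 0.183 0.183 0.184 0.183 0.183 0.183 0.183 0.183 0.183 0.184]
234 [0.182 0.184 0.184 0.183 0.182 0.183 0.183 0.184 0.183 0.184 0.184 0.183]
237 [0.184 0.184 0.184 0.184 0.185 0.184 0.185 0.185 0.185 0.186 0.185 0.184]
240 [0.173 0.173 0.174 0.174 0.184 0.185 0.183 0.183 0.184 0.185 0.184 0.186]
243 [0.17  0.169 0.171 0.174 0.174 0.173 0.173 0.172 0.185 0.185 0.184 0.185]
246 [0.168 0.17  0.169 0.17  0.171 0.17  0.17  0.172 0.173 0.185 0.186 0.186]
249 [0.166 0.166 0.167 0.167 0.167 0.168 0.169 0.172 0.175 0.185 0.185 0.187]
252 [0.164 0.163 0.163 0.166 0.166 0.168 0.17  0.171 0.173 0.21  0.209 0.209]
255 [0.162 0.161 0.163 0.167 0.166 0.168 0.17 
[... 163 characters left out ...]
0.175 0.177 0.21  0.21 ]
[[0.207 0.207 0.207 0.206 0.206 0.208 0.206 0.208 0.207 0.206 0.208 0.206]
 [0.207 0.208 0.207 0.208 0.208 0.208 0.207 0.207 0.207 0.207 0.207 0.207]
 [0.172 0.171 0.172 0.174 0.208 0.207 0.207 0.208 0.208 0.208 0.209 0.207]
 [0.168 0.169 0.171 0.171 0.171 0.17  0.171 0.171 0.208 0.209 0.208 0.207]
 [0.168 0.168 0.167 0.168 0.167 0.168 0.17  0.172 0.174 0.209 0.208 0.209]
 [0.164 0.165 0.164 0.164 0.167 0.168 0.171 0.171 0.174 0.209 0.209 0.21 ]
 [0.161 0.162 0.163 0.164 0.166 0.168 0.168 0.172 0.174 0.21  0.211 0.21 ]
 [0.16  0.163 0.163 0.164 0.165 0.169 0.171 0.171 0.174 0.175 0.23  0.231]
 [0.16  0.162 0.162 0.165 0.167 0.168 0.17  0.171 0.174 0.175 0.231 0.231]]
```

```bash
python3 - <<'E'
from h import *; import cv2
z=np.load("d_wrist.npz");K,R,t,d=z["K"],z["R"],z["t"],z["d"]
for u in [(300,225),(300,150),(300,100),(300,275),(222,244),(224,252),(224,258),(225,262),(415,244)]:
    dd=np.median(d[u[1]-1:u[1]+2,u[0]-1:u[0]+2]); X=R.T@(np.linalg.solve(K,[u[0],u[1],1.])*dd-t); print(u,round(float(dd),4),tojig(X).round(4))
cv2.imwrite("pics/d_crop.png",cv2.resize(z["p"][220:400,120:300,::-1],None,fx=3.3,fy=3.3))
E
python3 look.py e side
```

```text
(300, 225) 0.1818 [-0.0287 -0.0589  0.0382]
(300, 150) 0.1725 [ 0.0096 -0.0594  0.0356]
(300, 100) 0.1821 [ 0.0324 -0.0589  0.0181]
(300, 275) 0.2139 [-0.0697 -0.0572  0.0177]
(222, 244) 0.1714 [-0.0335 -0.0216  0.0506]
(224, 252) 0.1734 [-0.0381 -0.022   0.05  ]
(224, 258) 0.1736 [-0.041  -0.0219  0.0508]
(225, 262) 0.1762 [-0.0441 -0.0218  0.0491]
(415, 244) 0.1714 [-0.0336 -0.1151  0.0507]
t 3.7 jig mm [-0.0433 -0.0678  0.0264] rot [ 3.1415e+00  1.0000e-04 -6.9200e-02] F [ 0.62 -1.17 -0.12] 0.09149909311589625
```

View pics/d_crop.png

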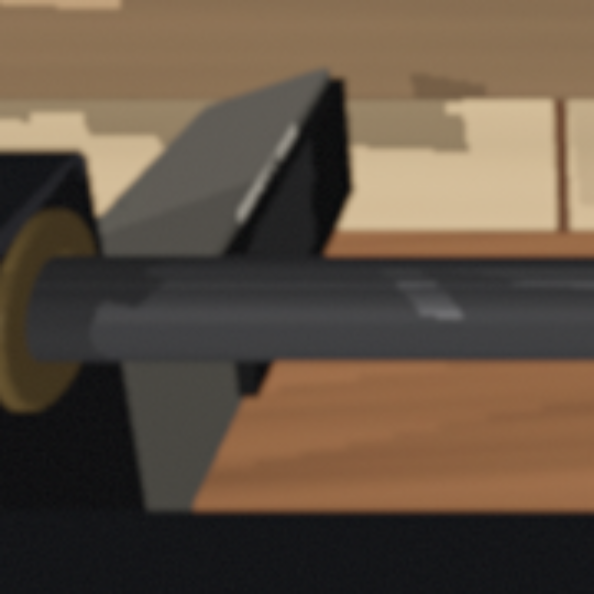

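View pics/e_side.png

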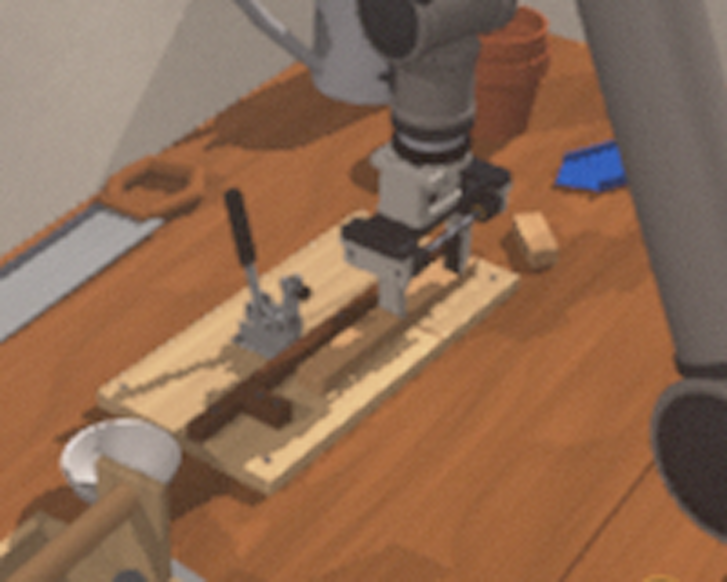

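```bash
python3 - <<'E'
from h import *
z=np.load("d_wrist.npz");K,R,t,d=z["K"],z["R"],z["t"],z["d"]
for u in [(80,280),(80,320),(300,312),(590,320),(300,390),(30,265)]:
    dd=np.median(d[u[1]-1:u[1]+2,u[0]-1:u[0]+2]); X=R.T@(np.linalg.solve(K,[u[0],u[1],1.])*dd-t); print(u,round(float(dd),4),tojig(X).round(4))
E
```

```text
(80, 280) 0.0901 [-0.0071 -0.0075  0.1276]
(80, 320) 0.081 [-0.011  -0.0136  0.1384]
(300, 312) 0.0884 [-0.0139 -0.0636  0.1315]
(590, 320) 0.0807 [-0.011  -0.1302  0.1386]
(300, 390) 0.0706 [-0.0178 -0.0645  0.1515]
(30, 265) 0.0976 [-0.0071  0.0114  0.1197]
```

apply_moves([
  {"tx": -0.012, "ty": 0, "tz": 0, "yaw": 0, "grip": 1},
  {"tx": -0.022, "ty": 0, "tz": 0, "yaw": 0, "grip": 1},
  {"tx": -0.023, "ty": 0, "tz": 0.0, "yaw": 0, "grip": 1},
  {"tx": -0.023, "ty": 0, "tz": 0.01, "yaw": 0, "grip": 1},
  {"tx": -0.023, "ty": 0, "tz": 0.018, "yaw": 0, "grip": 1},
  {"tx": -0.023, "ty": 0, "tz": 0.022, "yaw": 0, "grip": 1},
  {"tx": -0.023, "ty": 0, "tz": 0.022, "yaw": 0, "grip": 1},
])

```text
time: 4.58
tool_pos: [0.4546, -0.0585, 0.0039]
tool_rot: [-3.141, 0.001, -0.069]
contact_force: [-0.2, -0.9, -0.9]
opening: 0.0916
```

```bash
python3 look.py f wrist; python3 - <<'E'
from h import *
z=np.load("f_wrist.npz");K,R,t,d=z["K"],z["R"],z["t"],z["d"]
for u in [(222,244),(224,252),(415,244),(300,275),(300,230)]:
    dd=np.median(d[u[1]-1:u[1]+2,u[0]-1:u[0]+2]); X=R.T@(np.linalg.solve(K,[u[0],u[1],1.])*dd-t); print(u,round(float(dd),4),tojig(X).round(4))
E
```

```text
t 4.625 jig mm [-0.0662 -0.0678  0.0042] rot [-3.1416e+00  4.0000e-04 -6.9200e-02] F [-0.21 -0.45  0.27] 0.09186844491644013
(222, 244) 0.1723 [-0.0569 -0.0213  0.0276]
(224, 252) 0.1735 [-0.0611 -0.022   0.0277]
(415, 244) 0.1718 [-0.0567 -0.1152  0.0281]
(300, 275) 0.2084 [-0.0899 -0.0575  0.0004]
(300, 230) 0.1801 [-0.0535 -0.0589  0.0183]
```

View pics/f_wrist.png

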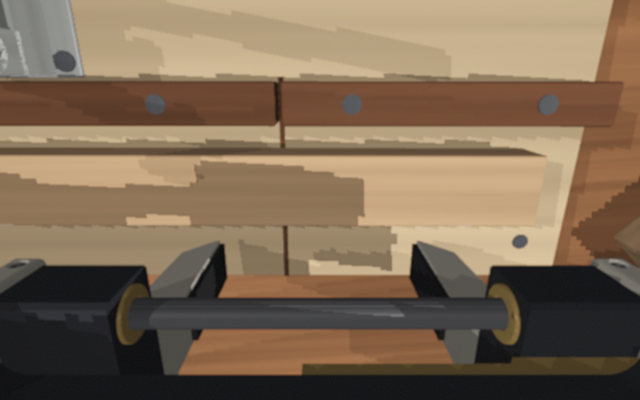

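apply_moves([
  {"tx": 0.008, "ty": 0, "tz": 0, "yaw": 0, "grip": 1},
  {"tx": 0.012, "ty": 0, "tz": 0, "yaw": 0, "grip": 1},
  {"tx": 0.015, "ty": 0, "tz": 0, "yaw": 0, "grip": 1},
  {"tx": 0.018, "ty": 0, "tz": 0, "yaw": 0, "grip": 1},
  {"tx": 0.021, "ty": 0, "tz": 0, "yaw": 0, "grip": 1},
  {"tx": 0.023, "ty": 0, "tz": 0, "yaw": 0, "grip": 1},
  {"tx": 0.0245, "ty": 0, "tz": 0, "yaw": 0, "grip": 1},
  {"tx": 0.0245, "ty": 0, "tz": 0, "yaw": 0, "grip": 1},
])

```text
time: 5.62
tool_pos: [0.4786, -0.0601, 0.0043]
tool_rot: [-3.141, 0.001, -0.069]
contact_force: [-3.5, -0.4, 2.2]
opening: 0.0918
```

```bash
python3 look.py g wrist
```

```text
t 5.675 jig mm [-0.0424 -0.0677  0.0043] rot [-3.1415e+00  1.3000e-03 -6.9400e-02] F [-4.44 -0.56  2.19] 0.09142651130648496
```

View pics/g_wrist.png

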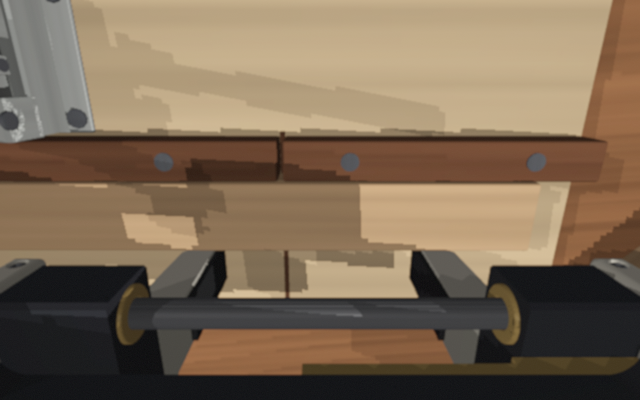

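```bash
python3 - <<'E'
from h import *
z=np.load("a_top.npz");K,R,t=z["K"],z["R"],z["t"];s=800/220
un=lambda u:((u[0]+.5)/s-.5+210,(u[1]+.5)/s-.5+130)
for u in [(645,380),(670,408),(712,319),(736,346)]: print("offcut",tojig(back(K,R,t,un(u),.02)).round(3))
print("pots",[tojig(back(K,R,t,u,.138)).round(3) for u in [(457,165),(500,165),(478,186)]])
E
```

```text
offcut [-0.065 -0.233  0.02 ]
offcut [-0.087 -0.254  0.02 ]
offcut [-0.012 -0.287  0.02 ]
offcut [-0.033 -0.307  0.02 ]
pots [array([ 0.13 , -0.407,  0.138]), array([ 0.136, -0.528,  0.138]), array([ 0.073, -0.466,  0.138])]
```

apply_moves([
  {"tx": -0.012, "ty": 0, "tz": 0, "yaw": 0, "grip": 1},
  {"tx": -0.014, "ty": 0, "tz": -0.02, "yaw": 0, "grip": -1},
  {"tx": -0.014, "ty": 0, "tz": -0.06, "yaw": 0, "grip": -1},
  {"tx": -0.005, "ty": 0.04, "tz": -0.066, "yaw": 0, "grip": -1},
  {"tx": 0.01, "ty": 0.09, "tz": -0.066, "yaw": 0, "grip": -1},
  {"tx": 0.022, "ty": 0.125, "tz": -0.066, "yaw": 0, "grip": -1},
  {"tx": 0.022, "ty": 0.125, "tz": -0.066, "yaw": 0, "grip": -1},
  {"tx": 0.022, "ty": 0.125, "tz": -0.066, "yaw": 0, "grip": -1},
])

```text
time: 6.68
tool_pos: [0.492, -0.1858, 0.0701]
tool_rot: [-3.141, 0.0, -0.069]
contact_force: [-0.2, 0.5, -0.0]
opening: 0.0264
```

```bash
python3 look.py h wrist
```

```text
t 6.725 jig mm [-0.0203 -0.1918  0.0702] rot [-3.1411e+00  6.0000e-04 -6.8600e-02] F [ 1.07  0.11 -0.1 ] 0.02264107140612498
```

View pics/h_wrist.png

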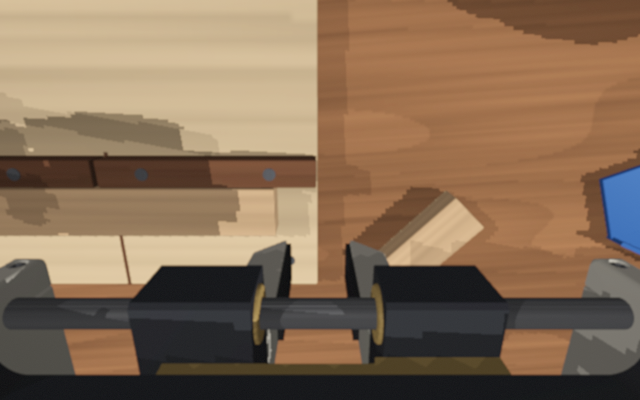

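apply_moves([
  {"tx": 0, "ty": 0.004, "tz": 0, "yaw": 0, "grip": -1},
  {"tx": 0, "ty": 0.004, "tz": 0, "yaw": 0, "grip": -1},
  {"tx": 0, "ty": 0.004, "tz": 0.02, "yaw": 0, "grip": -1},
  {"tx": 0, "ty": 0.004, "tz": 0.04, "yaw": 0, "grip": -1},
  {"tx": 0, "ty": 0.004, "tz": 0.058, "yaw": 0, "grip": -1},
  {"tx": 0, "ty": 0.004, "tz": 0.066, "yaw": 0, "grip": -1},
  {"tx": 0, "ty": 0.004, "tz": 0.066, "yaw": 0, "grip": -1},
])

```text
time: 7.6
tool_pos: [0.4922, -0.1902, 0.0042]
tool_rot: [-3.141, 0.001, -0.069]
contact_force: [-0.2, 0.1, 0.2]
opening: 0.0006
```

```bash
python3 look.py i wrist
```

```text
t 7.65 jig mm [-0.0194 -0.1968  0.0047] rot [ 3.1414e+00 -3.0000e-04 -6.9000e-02] F [-0.12 -0.    0.41] 0.00020316442363453962
```

View pics/i_wrist.png

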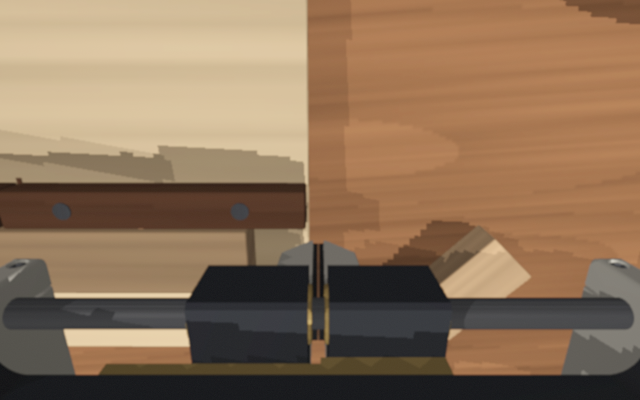

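apply_moves([
  {"tx": 0, "ty": -0.008, "tz": 0, "yaw": 0, "grip": -1},
  {"tx": 0, "ty": -0.015, "tz": 0, "yaw": 0, "grip": -1},
  {"tx": 0, "ty": -0.022, "tz": 0, "yaw": 0, "grip": -1},
  {"tx": 0, "ty": -0.03, "tz": 0, "yaw": 0, "grip": -1},
  {"tx": 0, "ty": -0.038, "tz": 0, "yaw": 0, "grip": -1},
  {"tx": 0, "ty": -0.045, "tz": 0, "yaw": 0, "grip": -1},
  {"tx": 0, "ty": -0.05, "tz": 0, "yaw": 0, "grip": -1},
  {"tx": 0, "ty": -0.053, "tz": 0, "yaw": 0, "grip": -1},
])

```text
time: 8.65
tool_pos: [0.4962, -0.1375, 0.0046]
tool_rot: [3.141, -0.001, -0.069]
contact_force: [-0.6, -3.0, 4.1]
opening: 0.0002
```

```bash
python3 look.py j wrist top
```

```text
t 8.75 jig mm [-0.0195 -0.1435  0.0046] rot [ 3.1416e+00 -5.0000e-04 -6.9200e-02] F [ 0.11 -1.65  4.54] 0.000438578514071531
```

View pics/j_wrist.png

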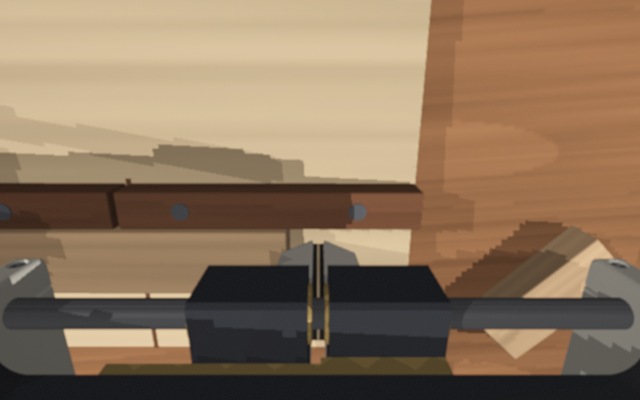

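View pics/j_top.png

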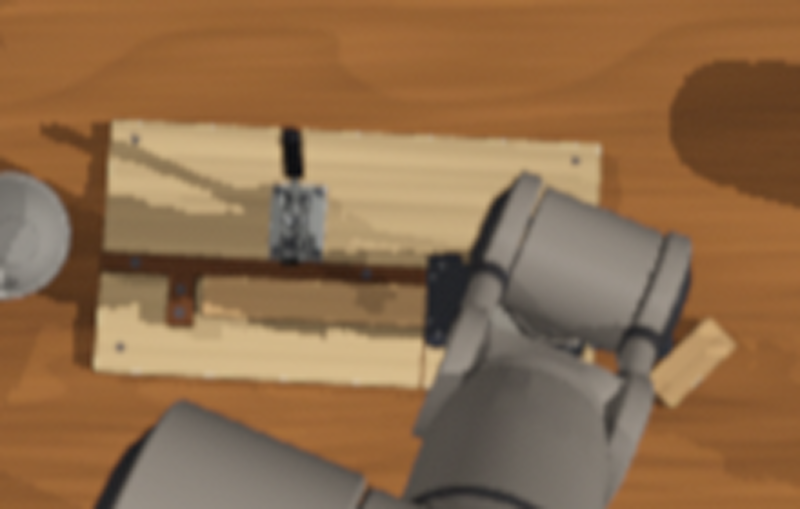

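apply_moves([
  {"tx": 0, "ty": -0.002, "tz": 0, "yaw": 0, "grip": -1},
  {"tx": 0, "ty": -0.003, "tz": 0, "yaw": 0, "grip": -1},
  {"tx": 0, "ty": -0.004, "tz": 0, "yaw": 0, "grip": -1},
  {"tx": 0, "ty": -0.005, "tz": 0, "yaw": 0, "grip": -1},
  {"tx": 0, "ty": -0.005, "tz": 0, "yaw": 0, "grip": -1},
])

```text
time: 9.38
tool_pos: [0.4965, -0.1327, 0.0046]
tool_rot: [3.141, -0.001, -0.069]
contact_force: [0.4, -3.2, 5.5]
opening: 0.0002
```

```bash
python3 look.py k top
```

```text
t 9.425 jig mm [-0.0195 -0.1389  0.0045] rot [ 3.1414e+00 -5.0000e-04 -6.9300e-02] F [ 0.62 -2.98  4.87] 0.0004990787220444036
```

View pics/k_top.png

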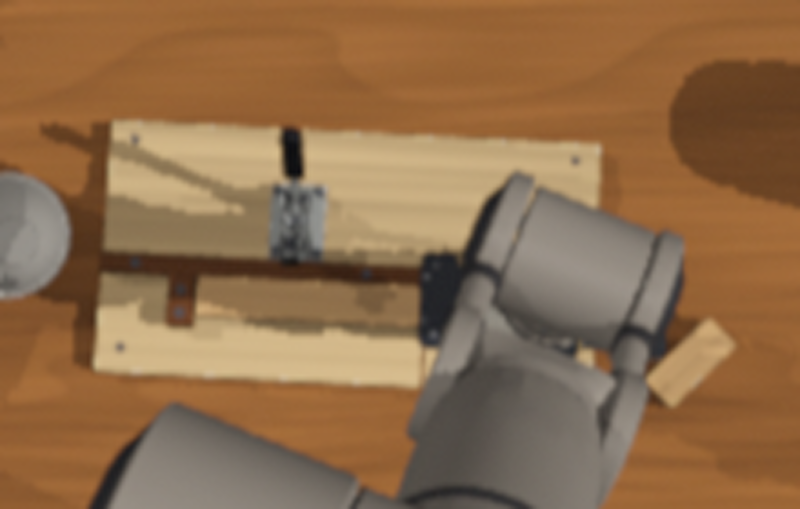

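apply_moves([
  {"tx": 0, "ty": -0.001, "tz": 0, "yaw": 0, "grip": -1},
  {"tx": 0, "ty": -0.002, "tz": 0, "yaw": 0, "grip": -1},
  {"tx": 0, "ty": -0.003, "tz": 0, "yaw": 0, "grip": -1},
  {"tx": 0, "ty": -0.003, "tz": 0, "yaw": 0, "grip": -1},
])

```text
time: 9.93
tool_pos: [0.4968, -0.1298, 0.0046]
tool_rot: [3.141, -0.001, -0.069]
contact_force: [-0.5, -3.9, 5.0]
opening: 0.0005
```

```bash
python3 look.py l top side
```

```text
t 10.025 jig mm [-0.0195 -0.1359  0.0045] rot [ 3.1414e+00 -5.0000e-04 -6.9300e-02] F [-0.45 -2.96  6.05] -8.117729912192134e-05
```

View pics/l_side.png

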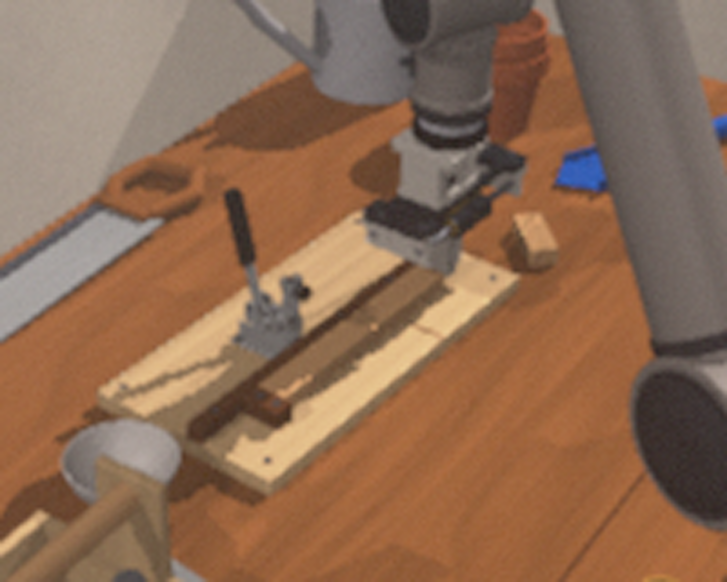

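View pics/l_top.png

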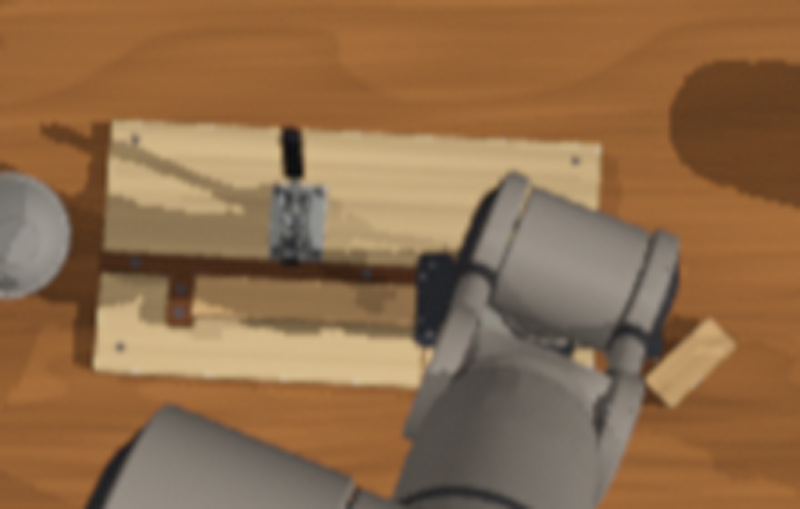

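```bash
python3 look.py m wrist; python3 - <<'E'
from h import *; import cv2
for tag,n,b in [("m","wrist",(200,330,180,460)),("l","top",(190,230,240,340)),("k","top",(190,230,240,340))]:
    p=np.load(f"{tag}_{n}.npz")["p"][b[0]:b[1],b[2]:b[3],::-1]; s=780/p.shape[1]
    p=cv2.convertScaleAbs(p,alpha=1.5)
    cv2.imwrite(f"pics/{tag}_{n}_c.png",cv2.resize(p,None,fx=s,fy=s,interpolation=cv2.INTER_CUBIC))
E
```

```text
t 10.075 jig mm [-0.0195 -0.1359  0.0045] rot [ 3.1414e+00 -5.0000e-04 -6.9300e-02] F [ 0.2  -3.43  4.63] 0.0005518583227631201
```

View pics/m_wrist_c.png

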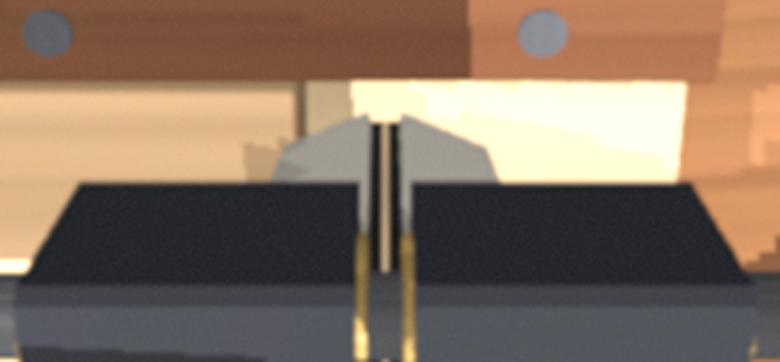

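View pics/l_top_c.png

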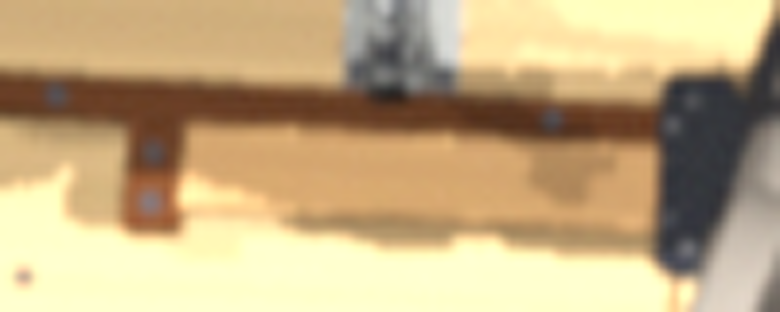

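View pics/k_top_c.png

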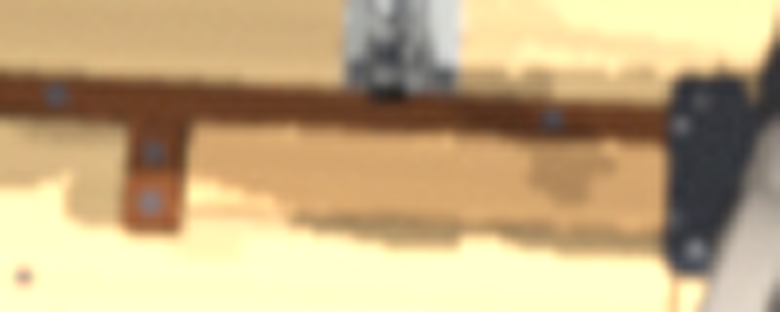

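```bash
python3 - <<'E'
from h import *
z=np.load("m_wrist.npz");K,R,t=z["K"],z["R"],z["t"]
for u in [(285.5,235),(288,235)]: print(tojig(back(K,R,t,u,.038)).round(4))
print(tojig(back(K,R,t,(288,228.5),.038)).round(4), tojig(back(K,R,t,(220,228.5),.038)).round(4),tojig(back(K,R,t,(220,228.5),.035)).round(4))
z=np.load("d_wrist.npz");K,R,t=z["K"],z["R"],z["t"]
E
```

```text
[-0.001  -0.1215  0.038 ]
[-0.001  -0.1226  0.038 ]
[ 0.0022 -0.1227  0.038 ] [ 0.0022 -0.0921  0.038 ] [ 0.001  -0.0912  0.035 ]
```

apply_moves([
  {"tx": 0, "ty": -0.001, "tz": 0, "yaw": 0, "grip": -1},
  {"tx": 0, "ty": -0.002, "tz": 0, "yaw": 0, "grip": -1},
  {"tx": 0, "ty": -0.003, "tz": 0, "yaw": 0, "grip": -1},
  {"tx": 0, "ty": -0.003, "tz": 0, "yaw": 0, "grip": -1},
])

```text
time: 10.58
tool_pos: [0.4969, -0.1292, 0.0047]
tool_rot: [3.138, -0.001, -0.069]
contact_force: [-3.6, -15.7, 5.3]
opening: 0.0004
```

```bash
python3 look.py n wrist
```

```text
t 10.625 jig mm [-0.0193 -0.1353  0.0047] rot [ 3.138e+00 -1.000e-03 -6.870e-02] F [ -3.57 -15.33   4.12] 0.00022433322858414004
```

apply_moves([
  {"tx": 0, "ty": 0.003, "tz": 0, "yaw": 0, "grip": -1},
  {"tx": 0, "ty": 0.015, "tz": 0, "yaw": 0, "grip": -1},
  {"tx": -0.02, "ty": 0.015, "tz": -0.06, "yaw": 0, "grip": -1},
  {"tx": -0.06, "ty": -0.03, "tz": -0.12, "yaw": 0, "grip": 1},
  {"tx": -0.06, "ty": -0.085, "tz": -0.15, "yaw": 0, "grip": 1},
  {"tx": -0.06, "ty": -0.085, "tz": -0.15, "yaw": 0, "grip": 1},
  {"tx": -0.06, "ty": -0.085, "tz": -0.15, "yaw": 0, "grip": 1},
])

```text
time: 11.5
tool_pos: [0.4428, -0.0371, 0.1544]
tool_rot: [3.141, -0.001, -0.067]
contact_force: [-0.0, 0.4, -0.8]
opening: 0.0356
```

```bash
python3 look.py o wrist
```

```text
t 11.55 jig mm [-0.0798 -0.048   0.1537] rot [ 3.1415e+00  9.0000e-04 -6.8100e-02] F [ 0.37  0.54 -0.67] 0.03998921486708748
```

View pics/o_wrist.png

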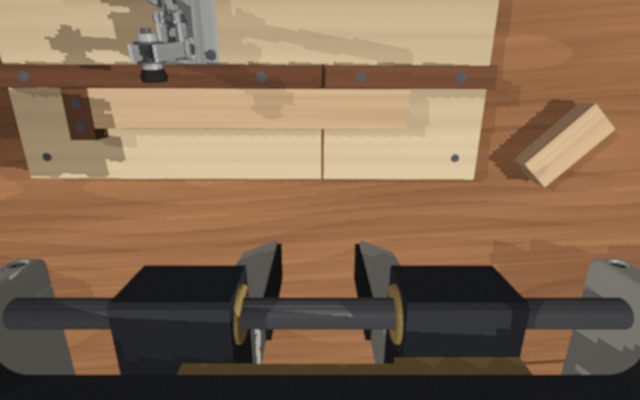

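```bash
python3 - <<'E'
from h import *; import cv2
z=np.load("o_wrist.npz");K,R,t=z["K"],z["R"],z["t"]
f=lambda u,zz:(tojig(back(K,R,t,u,zz))*1e3).round(1)
print("near edge",f((140,128.5),.038),f((380,128.5),.038),"end",f((411,105),.038),"fence",f((150,88.5),.035),f((400,88),.035))
q=cv2.resize(z["p"][55:145,50:250,::-1],None,fx=4,fy=4,interpolation=cv2.INTER_CUBIC);cv2.imwrite("pics/o1.png",q)
q=cv2.resize(z["p"][55:145,300:500,::-1],None,fx=4,fy=4,interpolation=cv2.INTER_CUBIC);cv2.imwrite("pics/o2.png",q)
E
```

```text
near edge [-31.7  99.   38. ] [-31.6 -99.6  38. ] end [ -12.8 -123.8   38. ] fence [-0.1 87.5 35. ] [   0.4 -114.6   35. ]
```

View pics/o1.png

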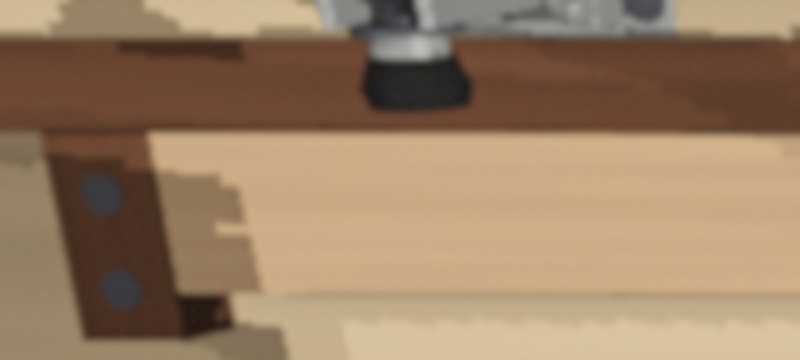

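View pics/o2.png

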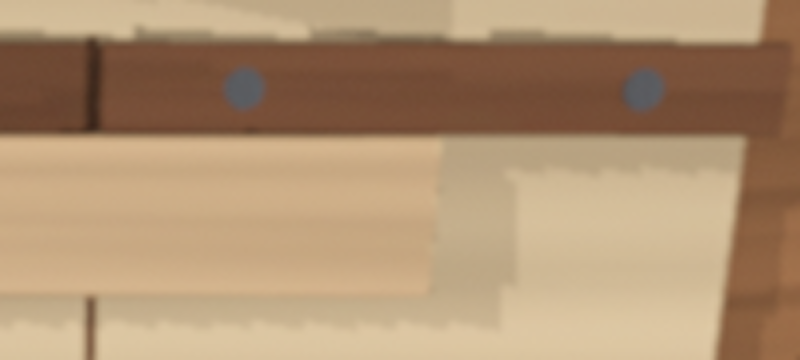

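```bash
python3 - <<'E'
from h import *; from cell import robot
s=robot.observe()
print(s["time"],tojig(s["tool_pos"]),delta(s["tool_pos"],s["tool_rot"],(.045,.06,.23)),delta(s["tool_pos"],s["tool_rot"],(.055,.06,.128)))
for a in [75.5,70,65,60,55,50,45,40,35,30,25,20,15,10,7,4,2]:
    f=np.radians(a);r=95;x=65+r*np.cos(f)-6*np.sin(f)-9.5;z=58+r*np.sin(f)+6*np.cos(f)-24
    print(a,x.round(1),z.round(1))
E
```

```text
11.55 [-0.079803   -0.04798707  0.1536596 ] (array([ 0.1249, -0.1078, -0.0765]), np.float64(0.0014)) (array([ 0.135 , -0.1078,  0.0255]), np.float64(0.0014))
75.5 73.5 127.5
70 82.4 125.3
65 90.2 122.6
60 97.8 119.3
55 105.1 115.3
50 112.0 110.6
45 118.4 105.4
40 124.4 99.7
35 129.9 93.4
30 134.8 86.7
25 139.1 79.6
20 142.7 72.1
15 145.7 64.4
10 148.0 56.4
7 149.1 51.5
4 149.9 46.6
2 150.2 43.3
```

apply_moves([
  {"tx": 0, "ty": 0, "tz": -0.05, "yaw": 0, "grip": -1},
  {"tx": 0.02, "ty": -0.02, "tz": -0.08, "yaw": 0, "grip": -1},
  {"tx": 0.055, "ty": -0.05, "tz": -0.08, "yaw": 0, "grip": -1},
  {"tx": 0.09, "ty": -0.08, "tz": -0.08, "yaw": 0, "grip": -1},
  {"tx": 0.12, "ty": -0.108, "tz": -0.08, "yaw": 0, "grip": -1},
  {"tx": 0.12, "ty": -0.108, "tz": -0.08, "yaw": 0, "grip": -1},
  {"tx": 0.12, "ty": -0.108, "tz": -0.08, "yaw": 0, "grip": -1},
])

```text
time: 12.42
tool_pos: [0.5693, 0.0604, 0.2326]
tool_rot: [3.141, 0.003, -0.07]
contact_force: [-0.4, 0.2, -0.3]
opening: 0.0003
```

```bash
python3 look.py p wrist top; python3 - <<'E'
from h import *; from cell import robot
s=robot.observe()
print(delta(s["tool_pos"],s["tool_rot"],(.058,.06,.128)))
E
```

```text
t 12.525 jig mm [0.0397 0.0589 0.2338] rot [ 3.1412e+00  1.5000e-03 -7.0700e-02] F [ 0.61  0.02 -0.4 ] 0.0003322267865018183
(array([ 0.0184, -0.0012,  0.1057]), np.float64(-0.0012))
```

View pics/p_wrist.png

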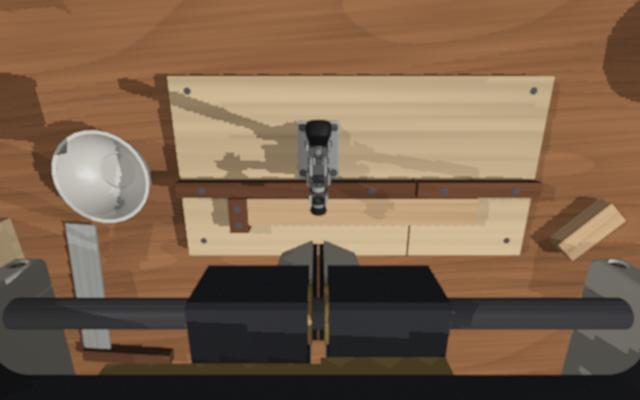

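View pics/p_top.png

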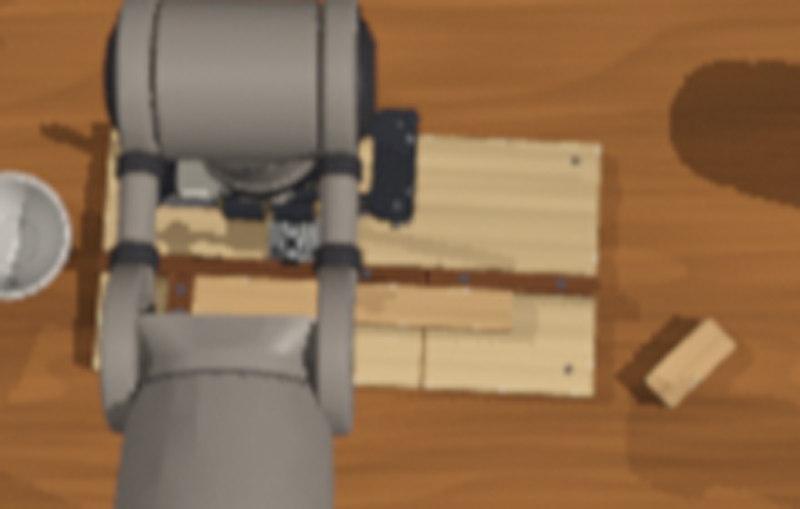

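```bash
python3 - <<'E'
from h import *
z=np.load("p_wrist.npz");K,R,t,d=z["K"],z["R"],z["t"],z["d"]
for u in [(318,125),(318,135),(318,142),(318,170),(318,210),(313,135),(325,135)]:
    dd=np.median(d[u[1]-1:u[1]+2,u[0]-1:u[0]+2]); X=R.T@(np.linalg.solve(K,[u[0],u[1],1.])*dd-t); print(u,round(float(dd),4),tojig(X).round(4))
E
```

```text
(318, 125) 0.2328 [0.0973 0.0583 0.1774]
(318, 135) 0.2349 [0.0907 0.0583 0.1772]
(318, 142) 0.2776 [0.0795 0.0583 0.136 ]
(318, 170) 0.402 [0.0294 0.0583 0.0215]
(318, 210) 0.3314 [0.0103 0.0584 0.102 ]
(313, 135) 0.236 [0.0906 0.0617 0.1762]
(325, 135) 0.2366 [0.0905 0.0537 0.1755]
```

apply_moves([
  {"tx": 0.005, "ty": -0.001, "tz": 0.03, "yaw": 0, "grip": -1},
  {"tx": 0.01, "ty": -0.001, "tz": 0.06, "yaw": 0, "grip": -1},
  {"tx": 0.015, "ty": -0.001, "tz": 0.09, "yaw": 0, "grip": -1},
  {"tx": 0.018, "ty": -0.001, "tz": 0.106, "yaw": 0, "grip": -1},
  {"tx": 0.018, "ty": -0.001, "tz": 0.106, "yaw": 0, "grip": -1},
  {"tx": 0.018, "ty": -0.001, "tz": 0.106, "yaw": 0, "grip": -1},
])

```text
time: 13.28
tool_pos: [0.5885, 0.0613, 0.1297]
tool_rot: [-3.142, -0.002, -0.069]
contact_force: [0.4, 0.7, -0.9]
opening: 0.0003
```

```bash
python3 look.py q wrist side
```

```text
t 13.375 jig mm [0.0589 0.0612 0.1298] rot [-3.1416e+00 -2.5000e-03 -6.9200e-02] F [-0.98  0.76  0.54] 0.00035227427417950323
```

View pics/q_wrist.png

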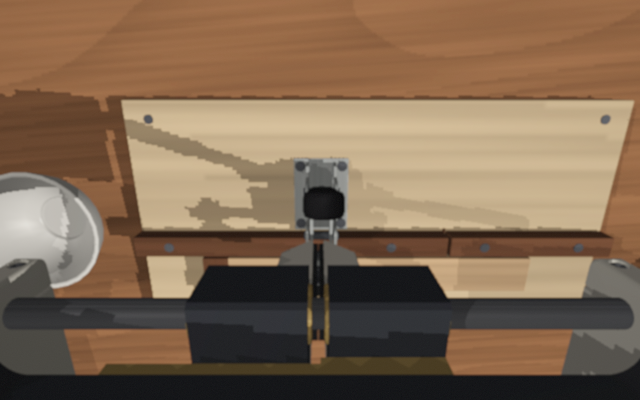

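View pics/q_side.png

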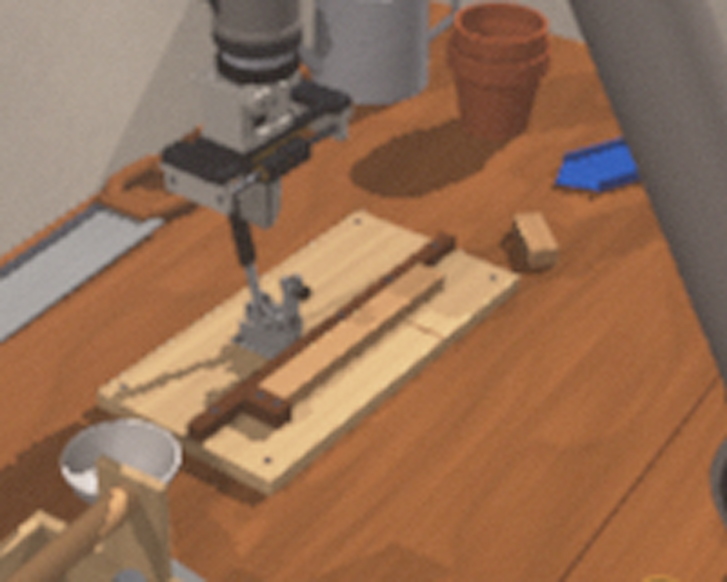

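apply_moves([
  {"tx": 0.008, "ty": 0.002, "tz": 0.002, "yaw": 0, "grip": -1},
  {"tx": 0.015, "ty": 0.002, "tz": 0.002, "yaw": 0, "grip": -1},
  {"tx": 0.0235, "ty": 0.002, "tz": 0.0045, "yaw": 0, "grip": -1},
  {"tx": 0.0315, "ty": 0.002, "tz": 0.007, "yaw": 0, "grip": -1},
  {"tx": 0.039, "ty": 0.002, "tz": 0.0105, "yaw": 0, "grip": -1},
  {"tx": 0.046, "ty": 0.002, "tz": 0.0145, "yaw": 0, "grip": -1},
  {"tx": 0.053, "ty": 0.002, "tz": 0.019, "yaw": 0, "grip": -1},
  {"tx": 0.053, "ty": 0.002, "tz": 0.019, "yaw": 0, "grip": -1},
])

```text
time: 14.38
tool_pos: [0.6408, 0.0558, 0.1086]
tool_rot: [3.142, 0.001, -0.069]
contact_force: [-0.1, 0.1, -0.5]
opening: 0.0003
```

```bash
python3 look.py r wrist side
```

```text
t 14.475 jig mm [0.1112 0.0593 0.1092] rot [ 3.1415e+00  4.0000e-04 -6.9200e-02] F [ 0.7  -0.05  0.  ] 0.00068534305908325
```

View pics/r_wrist.png

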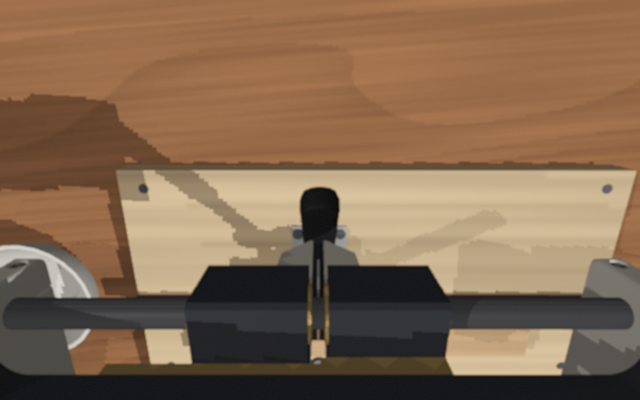

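View pics/r_side.png

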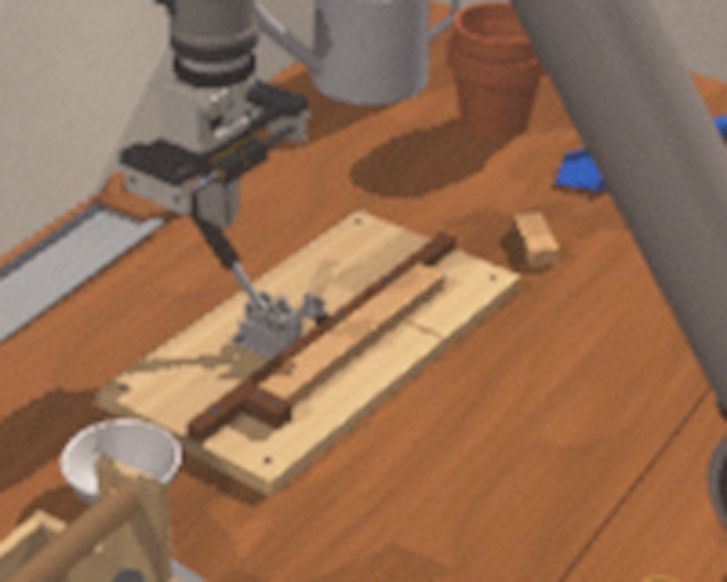

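apply_moves([
  {"tx": 0.0064, "ty": 0, "tz": 0.005, "yaw": 0, "grip": -1},
  {"tx": 0.0124, "ty": 0, "tz": 0.011, "yaw": 0, "grip": -1},
  {"tx": 0.018, "ty": 0, "tz": 0.017, "yaw": 0, "grip": -1},
  {"tx": 0.023, "ty": 0, "tz": 0.024, "yaw": 0, "grip": -1},
  {"tx": 0.027, "ty": 0, "tz": 0.031, "yaw": 0, "grip": -1},
  {"tx": 0.031, "ty": 0, "tz": 0.0385, "yaw": 0, "grip": -1},
  {"tx": 0.034, "ty": 0, "tz": 0.046, "yaw": 0, "grip": -1},
  {"tx": 0.036, "ty": 0, "tz": 0.054, "yaw": 0, "grip": -1},
])

```text
time: 15.48
tool_pos: [0.6769, 0.0533, 0.0549]
tool_rot: [3.142, -0.001, -0.069]
contact_force: [0.5, -0.4, 0.1]
opening: 0.0005
```

```bash
python3 look.py s wrist
```

```text
t 15.525 jig mm [0.1472 0.0592 0.0536] rot [ 3.1415e+00  9.0000e-04 -6.9300e-02] F [-0.51 -0.64 -0.22] 0.0003914232323487597
```

View pics/s_wrist.png

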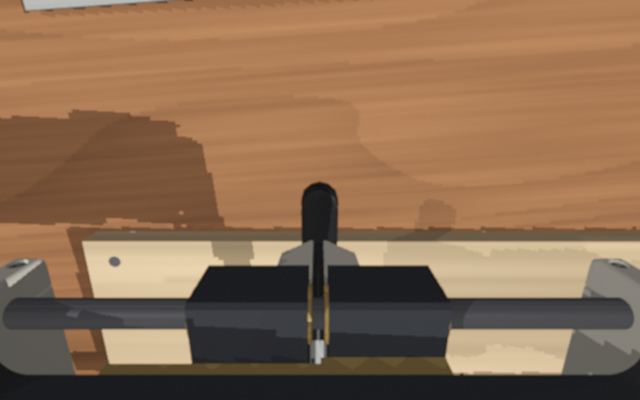

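apply_moves([
  {"tx": 0.001, "ty": 0, "tz": 0.002, "yaw": 0, "grip": -1},
  {"tx": 0.002, "ty": 0, "tz": 0.004, "yaw": 0, "grip": -1},
  {"tx": 0.002, "ty": 0, "tz": 0.006, "yaw": 0, "grip": -1},
  {"tx": 0.002, "ty": 0, "tz": 0.007, "yaw": 0, "grip": -1},
  {"tx": 0.002, "ty": 0, "tz": 0.007, "yaw": 0, "grip": -1},
])

```text
time: 16.15
tool_pos: [0.6787, 0.0532, 0.0485]
tool_rot: [3.142, -0.0, -0.069]
contact_force: [0.5, 0.3, 0.7]
opening: 0.0002
```

```bash
python3 look.py t side
```

```text
t 16.2 jig mm [0.1493 0.0592 0.0485] rot [ 3.1415e+00 -2.0000e-04 -6.9200e-02] F [ 0.07 -0.08 -0.31] 0.0004876862393339835
```

View pics/t_side.png

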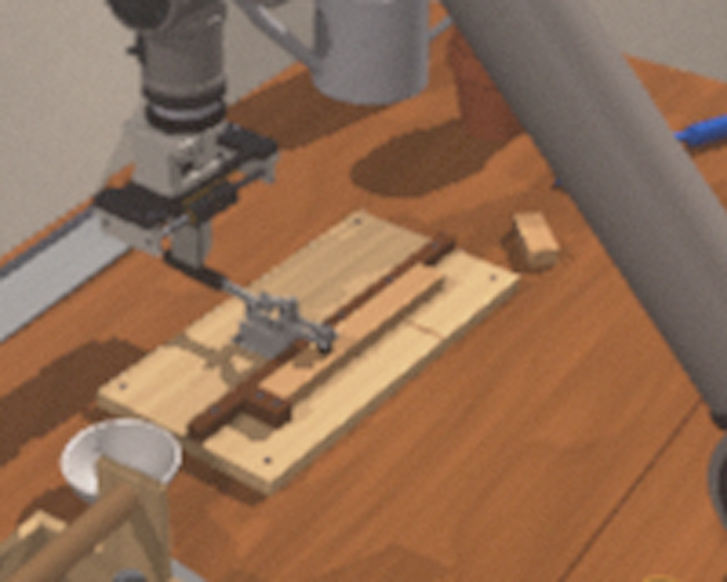

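Looks snapped over with the foot on the slat. I press a few millimetres further to confirm it sits at its hard stop.

apply_moves([
  {"tx": 0, "ty": 0, "tz": 0.001, "yaw": 0, "grip": -1},
  {"tx": 0, "ty": 0, "tz": 0.002, "yaw": 0, "grip": -1},
  {"tx": 0, "ty": 0, "tz": 0.003, "yaw": 0, "grip": -1},
  {"tx": 0, "ty": 0, "tz": 0.003, "yaw": 0, "grip": -1},
])

```text
time: 16.7
tool_pos: [0.6789, 0.0532, 0.0479]
tool_rot: [3.141, -0.002, -0.069]
contact_force: [-5.2, -0.3, 12.2]
opening: 0.0001
```

apply_moves([
  {"tx": 0, "ty": 0, "tz": -0.01, "yaw": 0, "grip": -1},
  {"tx": 0, "ty": 0, "tz": -0.06, "yaw": 0, "grip": -1},
  {"tx": -0.03, "ty": 0, "tz": -0.12, "yaw": 0, "grip": -1},
  {"tx": -0.09, "ty": 0.02, "tz": -0.16, "yaw": 0, "grip": -1},
  {"tx": -0.15, "ty": 0.04, "tz": -0.18, "yaw": 0, "grip": -1},
  {"tx": -0.2, "ty": 0.06, "tz": -0.18, "yaw": 0, "grip": -1},
  {"tx": -0.22, "ty": 0.08, "tz": -0.18, "yaw": 0, "grip": -1},
  {"tx": -0.22, "ty": 0.08, "tz": -0.18, "yaw": 0, "grip": -1},
])

```text
time: 17.7
tool_pos: [0.4523, -0.0122, 0.2263]
tool_rot: [3.141, -0.001, -0.071]
contact_force: [0.6, -0.4, 1.0]
opening: 0.0003
```

apply_moves([
  {"tx": 0, "ty": 0, "tz": 0, "yaw": 0, "grip": -1},
  {"tx": 0, "ty": 0, "tz": 0, "yaw": 0, "grip": -1},
])

```text
time: 17.95
tool_pos: [0.4544, -0.011, 0.2252]
tool_rot: [-3.141, 0.0, -0.069]
contact_force: [0.6, -0.7, 0.6]
opening: 0.0005
```

```bash
python3 look.py u wrist side; python3 - <<'E'
from h import *
z=np.load("u_wrist.npz");print((tojig(-z["R"].T@z["t"])*1e3).round())
E
```

```text
t 18.05 jig mm [-0.0702 -0.0204  0.225 ] rot [-3.1415e+00  6.0000e-04 -6.8500e-02] F [0.34 0.35 0.3 ] 0.0005110401134498371
[ 14. -21. 406.]
```

View pics/u_wrist.png

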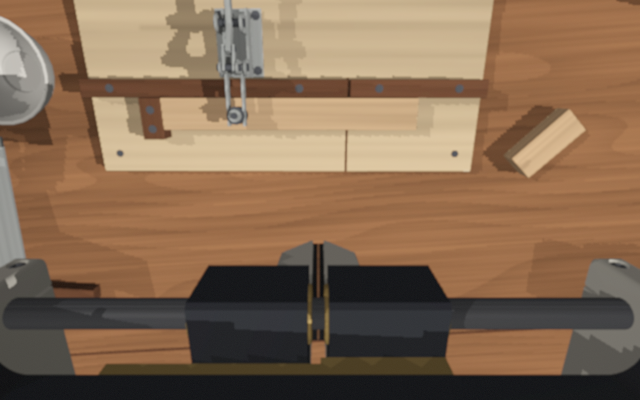

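View pics/u_side.png

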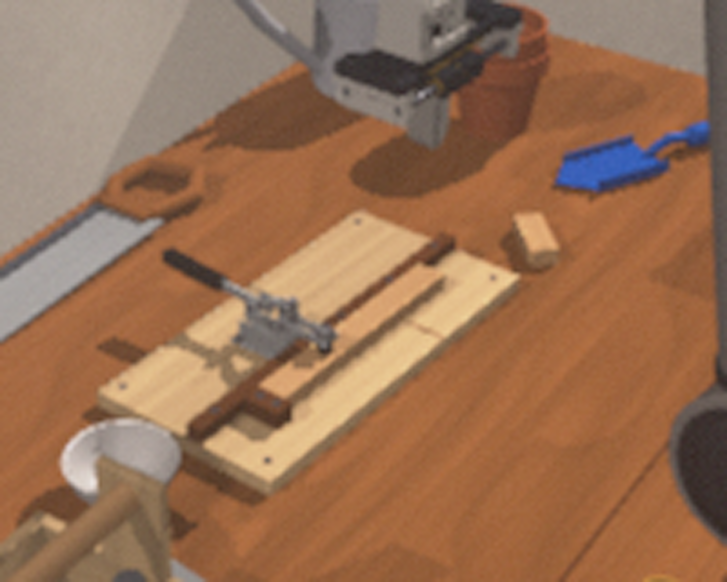

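```bash
python3 - <<'E'
from h import *; import cv2
z=np.load("u_wrist.npz");K,R,t=z["K"],z["R"],z["t"]
f=lambda u,zz:(tojig(back(K,R,t,u,zz))*1e3).round(1)
q=cv2.resize(z["p"][70:150,125:285,::-1],None,fx=5,fy=5,interpolation=cv2.INTER_CUBIC);cv2.imwrite("pics/u1.png",q)
q=cv2.resize(z["p"][70:150,340:500,::-1],None,fx=5,fy=5,interpolation=cv2.INTER_CUBIC);cv2.imwrite("pics/u2.png",q)
print("near",f((200,130),.038),f((400,130),.038),"end",f((417.5,115),.038),"board R edge",f((474,150),.018))
zs=np.load("u_side.npz");d=zs["d"]
for v in range(208,225,2):
  for uu in range(262,286,3):
    X=tojig(zs["R"].T@(np.linalg.solve(zs["K"],[uu,v,1.])*d[v,uu]-zs["t"]))*1e3
    if X[2]>45: print((uu,v),X.round())
E
```

```text
near [-31.9 100.7  38. ] [ -31.9 -105.1   38. ] end [ -16.8 -121.8   38. ] board R edge [ -56.2 -192.9   18. ]
(265, 210) [178.  66.  71.]
(268, 210) [173.  55.  68.]
(274, 210) [-813. 1099. 1007.]
(265, 212) [176.  68.  65.]
(268, 212) [167.  62.  66.]
(271, 212) [152.  63.  72.]
(268, 214) [160.  70.  64.]
(271, 214) [149.  66.  66.]
(274, 214) [141.  59.  66.]
(277, 214) [132.  53.  67.]
(271, 216) [151.  65.  56.]
(274, 216) [135.  66.  64.]
(277, 216) [126.  60.  64.]
(280, 216) [114.  57.  67.]
(277, 218) [120.  67.  62.]
(280, 218) [111.  62.  63.]
(283, 218) [97. 61. 68.]
(283, 220) [97. 61. 59.]
```

View pics/u1.png

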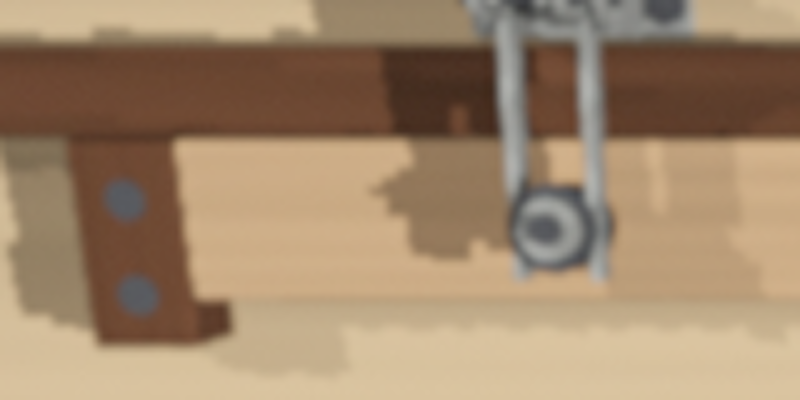

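View pics/u2.png

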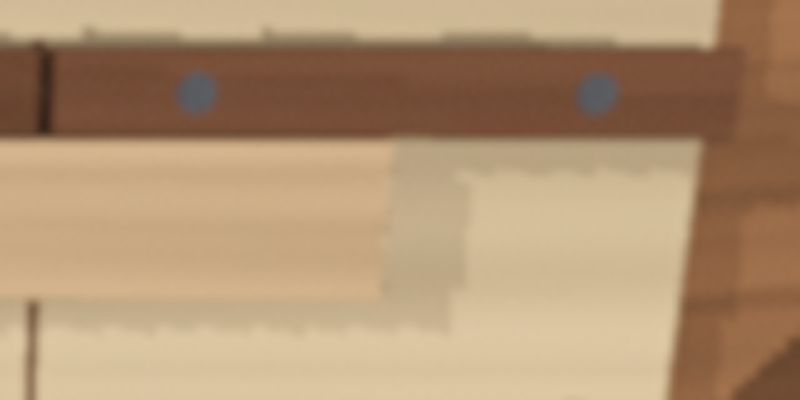

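```bash
python3 -c "
from cell import robot
print(robot.hand_in())"
```

```text
the job is handed in; nothing more can be done
None
```

The slat is pushed home against the fence and the stop, the clamp is locked down on it, and I handed the job in at about 18 s. I got no verdict back, and there is no direct reading of the foot's force on the slat or of the handle's joint angle.

**What I did**
- **Slat:** I pushed it flat against the fence with the open fingertips. Then I pushed its right end along with the closed fingertips until it met the stop, where the force rose to about 16 N. The clamp was open throughout.
- **Clamp:** I swung the handle over past centre. Pressing a little further afterwards met a firm stop at about 12 N, at the height expected for the locked position. Then I backed the arm off clear.

**Last checks**
- **Slat position:** its near edge is at x = −31.9 mm along the whole length, which puts the centre at about −15.9 mm, square to the fence. The pictures show no gap at the stop or the fence.
- **Clamp:** the handle lies nearly level and the foot is on the slat.
- **Other things:** I moved none of them; in the last pictures the offcut, bowl, saw, trowel and pots look unmoved. I did not check the sprayer or the try square afterwards.

**What disagreed**
- **Fingertip position:** the fingertips sit about 24 mm behind the reported tool point. My first push therefore passed above the slat without touching it, and I allowed for the offset after that.
- **Slat end:** it measured y = −121.8 mm where −120 mm is home. The board's edge read 2.9 mm off the same way in that picture, so I put this down to the camera.

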